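Put the balance weights back in their block by size

TASK

The balance check is finished: put the four steel knob weights back into the wooden weight block in order of size, from the smallest weight in the smallest pocket to the largest in the largest, each standing upright and fully down on the felt of its own pocket. Do not knock any weight over, and leave the crucible and the glass weighing bottle where they stand.

Things in the scene. Friction and masses are not known exactly. Their poses are not given: they have to be found in the camera images.
- weight_50: the smallest of four loose bright steel knob weights, 50 g: a round body 18 mm in diameter and 20 mm high, a narrow neck, and a round knob 13 mm in diameter whose top is 33 mm above the underside. It stands upright on the bench at the start. Origin: centre of its underside, z up through the knob. It can be gripped by the knob, from just above the body to the top.
- weight_100: the second smallest of four loose bright steel knob weights, 100 g: a round body 22 mm in diameter and 27 mm high, a narrow neck, and a round knob 16 mm in diameter whose top is 41 mm above the underside. It stands upright on the bench at the start. Origin: centre of its underside, z up through the knob. It can be gripped by the knob, from just above the body to the top.
- weight_200: the second largest of four loose bright steel knob weights, 200 g: a round body 28 mm in diameter and 33 mm high, a narrow neck, and a round knob 20 mm in diameter whose top is 49 mm above the underside. It stands upright on the bench at the start. Origin: centre of its underside, z up through the knob. It can be gripped by the knob, from just above the body to the top.
- weight_500: the largest of four loose bright steel knob weights, 500 g: a round body 38 mm in diameter and 44 mm high, a narrow neck, and a round knob 27 mm in diameter whose top is 64 mm above the underside. It stands upright on the bench at the start. Origin: centre of its underside, z up through the knob. It can be gripped by the knob, from just above the body to the top.
- seat_50: blue felt floor of the smallest of the weight block's four round pockets, for the 50 g weight. Round pocket 32 mm wide, 7 mm clear all round the weight, straight walls. Origin: centre of the felt's underside, z up: felt top at 1 mm, block top at 7 mm. The block is pale wood, 194 x 84 x 20 mm, fixed to the bench at any yaw.
- seat_100: blue felt floor of the second smallest of the weight block's four round pockets, for the 100 g weight. Round pocket 36 mm wide, 7 mm clear all round the weight, straight walls. Origin: centre of the felt's underside, z up: felt top at 1 mm, block top at 7 mm. x is along the row from the largest to the smallest pocket; centres 53, 45, 40 mm apart.
- seat_200: blue felt floor of the second largest of the weight block's four round pockets, for the 200 g weight. Round pocket 42 mm wide, 7 mm clear all round the weight, straight walls. Origin: centre of the felt's underside, z up: felt top at 1 mm, block top at 7 mm. A flat clear-covered strip, 5 mm high, lies on the block's top along its +y edge, 32 mm from the line of pocket centres.
- seat_500: blue felt floor of the largest of the weight block's four round pockets, for the 500 g weight. Round pocket 52 mm wide, 7 mm clear all round the weight, straight walls. Origin: centre of the felt's underside, z up: felt top at 1 mm, block top at 7 mm. x is along the row, towards the smallest pocket.
- crucible: a white porcelain crucible, 45 mm across the rim, 36 mm high, standing loose on the bench; a bystander. Origin: centre of its underside.
- weighing_bottle: a clear glass weighing bottle with its stopper in, 40 mm across, 48 mm high, standing loose on the bench; a bystander. Origin: centre of its underside.
Mind the look-alikes: they are no part of the job. What is shaped like the weight_200 but orange is not meant. What is shaped like the weight_100 but red is not meant.

How it is judged:
At the end, for the whole second after the job is handed in: Each of the four weights stands in the pocket of its own size: its axis within 10 mm of the pocket's, its underside less than 4 mm above the underside of the felt (1 mm is fully down), upright within 0.12 rad, and at rest (horizontal distance between weight_50 and seat_50 below 0.01 m and z of weight_50 in the frame of seat_50 below 0.004 m and angle between each of weight_50, weight_100, weight_200, weight_500's own z axis and vertical below 0.12 rad and linear speed of each of weight_50, weight_100, weight_200, weight_500 below 0.02 m/s and horizontal distance between weight_100 and seat_100 below 0.01 m and z of weight_100 in the frame of seat_100 below 0.004 m and horizontal distance between weight_200 and seat_200 below 0.01 m and z of weight_200 in the frame of seat_200 below 0.004 m and horizontal distance between weight_500 and seat_500 below 0.01 m and z of weight_500 in the frame of seat_500 below 0.004 m); the robot touches nothing.
It fails at once if a weight is knocked over (angle between any of weight_50, weight_100, weight_200, weight_500's own z axis and vertical above 0.8 rad).
It fails at once if the crucible is moved more than 20 mm or tipped (distance of crucible from where it was at the start of the episode above 0.02 m or angle between crucible's own z axis and vertical above 0.5 rad).
It fails at once if the weighing bottle is moved more than 20 mm or tipped (distance of weighing_bottle from where it was at the start of the episode above 0.02 m or angle between weighing_bottle's own z axis and vertical above 0.5 rad).
It also fails if it takes over 112 s, if anything falls off the work surface, if the arm or the gripper's body presses on something with over 40 N, if the wrist force passes 120 N, or if a joint passes its speed limit or range.

ROBOT

A 6-joint arm with a two-finger parallel gripper is mounted at the origin on a cart in front of the work surface, level with it; the furniture and walls round the work are solid. World frame = base frame: x ahead of the robot, y to its left, z up, the work surface at z = 0. Lengths are in m, angles in rad, forces in N, time in s.
With the tool pointing down it reaches from about 0.325 to 0.775 m from the base axis. Payload 5.5 kg.
Tool frame: the origin (TCP) lies midway between the tips of the shut fingers; the grasp point (between the pads) lies 19 mm behind it (ctrl.pinch_z is the distance from the TCP to the grasp point, in m); z points along the fingers, y is the line along which they close (so a half turn about z gives the same grasp; the last joint's range is limited). The gripper opens to 88 mm and grips with 3 to 60 N. Pads are 20 mm wide; open, the fingers measure 115 mm over their backs; the gripper's body (75 mm by 178 mm) begins 61 mm behind the grasp point.
Start: joints at [-0.057, 0.091, 1.231, -0, 1.82, -0.057], TCP at [0.6, -0, 0.223] pointing down, gripper open.
Joint ranges: [-2.87, 2.87], [-0.86, 2.18], [0.17, 2.46], [-1.51, 4.65], [0.06, 2.69], [-2.65, 2.65]. Speed limits (rad/s): [2.57, 2.57, 3.01, 3.14, 3.14, 3.14].

INTERFACE

Orientations are given as a unit quaternion [w, x, y, z].
In Python, from rig import ctrl, grab_frame gives the robot as it stands.
- The arm moves only by the tool move_arm, never from a script. Its argument "series" is a list of rows, each an object with "xyz": the shift along the tool's x, y, z in units of 50 mm (1.0 is 50 mm), a list of three; "twist": the turn about the tool's z in units of 8 degrees (1.0 is 8 degrees). A call has 1 to 12 rows; each row shifts and turns the commanded pose from where the row before left it, along the tool's axes as they then stand; what a row does not reach is not made up. A row lasts 1/8 s, in which the tool goes at most 62.5 mm and 10.7 degrees, less where a joint would pass 70% of its speed; a pose out of reach is approached as far as the arm can. A call is refused whole if a number of a shift passes 1 or a number of a turn 1, either way. A call with a gripper value outside its range is refused whole. "jaw" is the closure, from -1 (fully open) to 1 (shut), set as the call begins (left out, the last holds). The fingers move at their own pace and stop on an object; the grip force is fixed at half the most. Time passes only in rows, so rows that do not move let the fingers close. It gives the time, the measured TCP pose, the force, the opening and the grip force at its end, in the units of the state.
- ctrl.read_state(): the state, without advancing time (a new reading comes with each control period).
- grab_frame(name): name is "scene" or "side" or "wrist"; returns a dict with "color" (480x640x3 uint8, red, green, blue), "depth" (480x640 float32, m along the optical axis (not along the pixel's ray), 0 where there is no reading), "K" (3x3 intrinsics, pixels), "rvec" (rotation vector, rad) and "tvec" (3), from world to camera coordinates, as OpenCV has them. Camera axes: x right, y down, z forward; pixel columns grow to the right and rows downward; lengths in m; the calibration is good to about 2 mm. A picture is of the moment at which its call begins.
- ctrl.hand_in(): hands the job in; it is judged then, once.
The state is a dict: "clock": time; "joint_positions": joint angles; "qvel": joint speeds; "joint_efforts": joint torques, N m; "tcp_pos": TCP position; "tcp_rot": TCP orientation; "ft_force": force on the tool from outside, world axes, zero at the start; "torque": the same for the moment, N m; "grip_width": finger opening in m; "grip_force": force on a finger pad.
Only numpy, scipy, OpenCV 4.12 (cv2) and the standard library are available. Lean on these libraries where they do the work, as an engineer would, in place of code of your own. Each camera call takes 0.05 s, during which the arm holds its last target. There are 200 camera calls.

## Working session

There is one attempt and no reset: what is moved stays moved. The work goes in short steps, Python scripts to look and compute and a tool call to move; the robot and the scene stay as the last step left them, time stands still between calls to the robot, and variables do not carry over. Pictures are saved under pics/ and viewed, at most 14 in all, crops included, and the job is handed in when it is done.

Besides the shell and the picture viewer there is one more tool, called in YAML: its name, and indented under it one key for each argument. move_arm: Moves the arm, as the interface text tells. Its arguments: {"type":"object","properties":{"series":{"type":"array","items":{"type":"object","properties":{"xyz":{"type":"array","items":{"type":"number"}},"twist":{"type":"number"}}}},"jaw":{"type":"number"}},"required":["series"]}

```bash
mkdir -p pics; ls; cat > h.py <<'E'
import numpy as np,cv2
from rig import ctrl,grab_frame
def shot(n,save=None):
    f=grab_frame(n)
    if save: cv2.imwrite('pics/'+save,f['color'][:,:,::-1])
    return f
def pts(f):
    R=cv2.Rodrigues(np.array(f['rvec'],float))[0];t=np.array(f['tvec'],float).reshape(3);K=f['K']
    v,u=np.mgrid[0:480,0:640];d=f['depth']
    P=np.stack([(u-K[0][2])/K[0][0]*d,(v-K[1][2])/K[1][1]*d,d],-1)
    W=(P-t)@R; W[d==0]=np.nan
    return W
E
python3 - <<'E'
from h import *
for n in('scene','side','wrist'):
    f=shot(n,n+'0.png');np.savez(n+'0.npz',**f)
    R=cv2.Rodrigues(np.array(f['rvec'],float))[0];print(n,-R.T@np.array(f['tvec']).reshape(3),R[2],f['K'][0][0])
print(ctrl.read_state(),ctrl.pinch_z)
E
```

```text
pics
scene [ 0.0135963  -0.60128086  0.55325887] [ 0.65234548  0.45836482 -0.60361169] 484.0995327137731
side [ 0.38961496 -0.94585735  0.37976881] [ 0.2137182   0.90174458 -0.37574092] 436.7028761017558
wrist [0.59920051 0.08160742 0.3831088 ] [-0.00178299 -0.29442024 -0.95567439] 362.85637196181824
{'clock': 0.15, 'joint_positions': array([-5.66794800e-02,  9.17076466e-02,  1.23158591e+00,  2.04612864e-06,
        1.81979172e+00, -5.67357666e-02]), 'qvel': array([-0.00144107, -0.00138313, -0.00270202,  0.00199659,  0.00032936,
       -0.00016879]), 'joint_efforts': array([ 1.35033202e-03, -4.47044814e+01, -4.06907630e+01,  6.99103042e-02,
        2.74600578e-02, -1.16549641e-04]), 'tcp_pos': array([5.99785311e-01, 2.34100490e-05, 2.21766800e-01]), 'tcp_rot': array([-5.57444027e-04,  7.07086506e-01,  7.07126662e-01, -4.96224143e-04]), 'ft_force': array([0.14711795, 0.35618165, 0.14606048]), 'torque': array([-0.00440095,  0.05107176,  0.01437485]), 'grip_force': 0.0, 'grip_width': 0.08789782634616813} 0.0187
```

View pics/scene0.png

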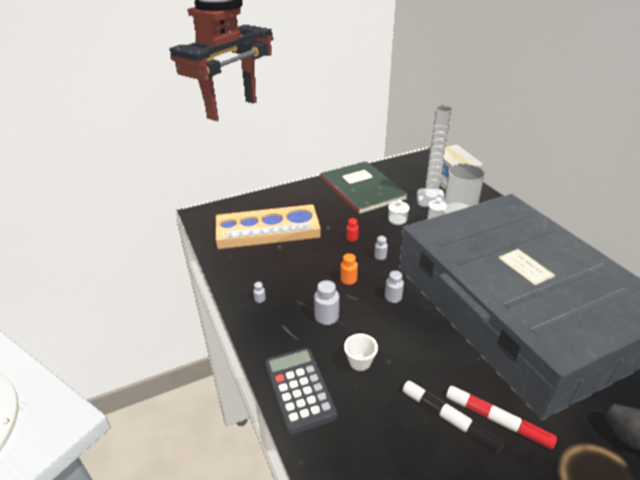

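View pics/wrist0.png

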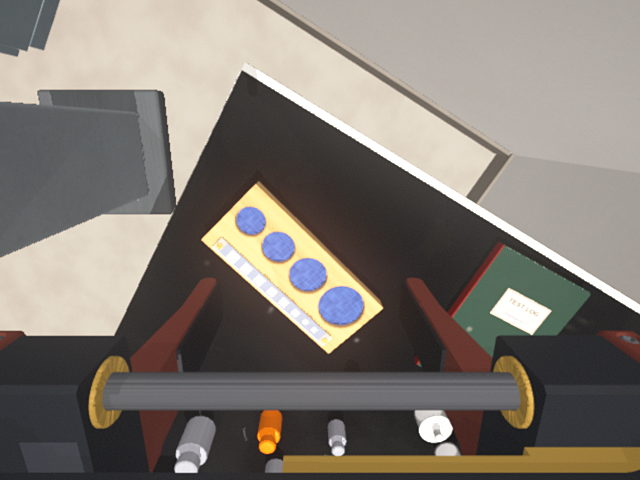

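View pics/side0.png

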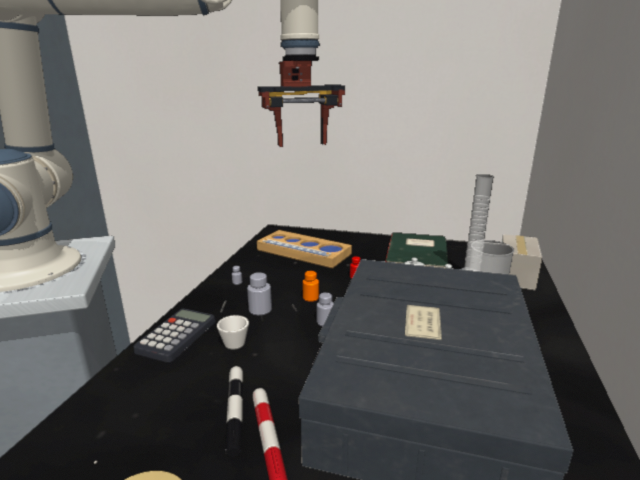

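The scene shows the steel weights at 50 (259,293), 500 (326,303), 200 (394,287) and 100 (381,248). The look-alikes are orange (349,270) and red (352,231). The white glassware is at (398,213)/(437,210), the crucible at (361,352), and the block at (268,225).

```bash
cat > m.py <<'E'
from h import *
from scipy.optimize import least_squares
def ld(n): return dict(np.load(n+'0.npz'))
seeds={'50':((259,293),.009,.020,.033),'500':((326,303),.019,.044,.064),'200':((394,287),.014,.033,.049),'100':((381,248),.011,.027,.041),'orange':((349,270),.014,.033,.049),'red':((352,231),.011,.027,.041),'cruc':((361,352),.0225,.036,.036)}
S=pts(ld('scene'));D=pts(ld('side'))
for k,((u,v),r,hb,ht) in seeds.items():
    p=S[v-2:v+3,u-2:u+3].reshape(-1,3);p0=np.nanmedian(p,0)
    out=[]
    for nm,W in(('scene',S),('side',D)):
        q=W.reshape(-1,3);q=q[np.isfinite(q[:,0])]
        near=np.hypot(*(q[:,:2]-p0[:2]).T)<.05
        q=q[near&(q[:,2]>.004)]
        q=q[np.hypot(*(q[:,:2]-p0[:2]).T)<2*r+.006]
        b=q[(q[:,2]>.005)&(q[:,2]<hb-.004)]
        if len(b)<6: out.append((nm,len(b)));continue
        cam=np.array([.0136,-.601] if nm=='scene' else [.39,-.946]);d=p0[:2]-cam;d/=np.linalg.norm(d)
        s=least_squares(lambda c:np.hypot(*(b[:,:2]-c).T)-r,b[:,:2].mean(0)+d*r*.6,loss='soft_l1',f_scale=.001)
        out.append((nm,len(b),s.x.round(4),round(float(np.sqrt(np.mean(s.fun**2)))*1e3,2),'top',q[:,2].max().round(4)))
    print(k,p0.round(3),out)
# pockets
for n in('wrist','scene','side'):
    f=ld(n);W=pts(f);hsv=cv2.cvtColor(f['color'],cv2.COLOR_RGB2HSV)
    m=cv2.inRange(hsv,(105,100,60),(130,255,255))
    nn,l,st,c=cv2.connectedComponentsWithStats(m)
    for i in range(1,nn):
        if st[i][4]>40:
            w=W[l==i];print(n,c[i].round(0),st[i][4],np.nanmean(w,0).round(4))
E
python3 m.py
```

```text
50 [ 0.422 -0.19   0.019] [('scene', 57, array([ 0.4268, -0.1847]), 0.75, 'top', np.float64(0.0345)), ('side', 47, array([ 0.425 , -0.1834]), 0.92, 'top', np.float64(0.0355))]
500 [ 0.442 -0.307  0.044] [('scene', 391, array([ 0.456 , -0.2971]), 0.67, 'top', np.float64(0.0665)), ('side', 417, array([ 0.4541, -0.2958]), 0.9, 'top', np.float64(0.0666))]
200 [ 0.541 -0.369  0.032] [('scene', 188, array([ 0.5524, -0.3639]), 0.83, 'top', np.float64(0.051)), ('side', 130, array([ 0.5508, -0.3624]), 0.85, 'top', np.float64(0.0512))]
100 [ 0.625 -0.301  0.026] [('scene', 95, array([ 0.6333, -0.2946]), 0.97, 'top', np.float64(0.0432)), ('side', 0)]
orange [ 0.538 -0.288  0.031] [('scene', 171, array([ 0.5489, -0.2798]), 0.83, 'top', np.float64(0.0507)), ('side', 182, array([ 0.5471, -0.2784]), 0.96, 'top', np.float64(0.0517))]
red [ 0.644 -0.228  0.022] [('scene', 88, array([ 0.6526, -0.2229]), 0.99, 'top', np.float64(0.043)), ('side', 38, array([ 0.651 , -0.2221]), 0.83, 'top', np.float64(0.0432))]
cruc [ 0.417 -0.384  0.008] [('scene', 593, array([ 0.3994, -0.3905]), 5.64, 'top', np.float64(0.0383)), ('side', 506, array([ 0.4099, -0.387 ]), 5.44, 'top', np.float64(0.0389))]
wrist [251. 220.] 558 [ 0.5353 -0.0128  0.0135]
wrist [278. 246.] 667 [ 0.5634 -0.0413  0.0135]
wrist [308. 274.] 864 [ 0.595  -0.0737  0.0134]
wrist [341. 305.] 1254 [ 0.6322 -0.1117  0.0134]
scene [299. 217.] 169 [ 0.6361 -0.1101  0.0144]
scene [272. 219.] 88 [ 0.5996 -0.0717  0.0142]
scene [249. 222.] 57 [ 0.5676 -0.0395  0.0145]
side [330. 248.] 75 [ 0.6342 -0.1052  0.0159]
```

```bash
python3 - <<'E'
from m import *
print('---')
q=np.concatenate([S.reshape(-1,3),D.reshape(-1,3)]);q=q[np.isfinite(q[:,0])]
q=q[(q[:,0]>.35)&(q[:,0]<.95)&(q[:,1]>-.5)&(q[:,1]<.1)&(q[:,2]<.18)]
H=np.zeros((30,30))
i=((q[:,0]-.35)/.02).astype(int);j=((q[:,1]+.5)/.02).astype(int)
np.maximum.at(H,(i.clip(0,29),j.clip(0,29)),q[:,2]*1e3)
print('y  ',' '.join('%4d'%(-500+20*k) for k in range(30)))
for a in range(30):print(350+20*a,' '.join('%4d'%h if h>6 else '   .' for h in H[a]))
f=ld('scene');cv2.imwrite('pics/crop.png',cv2.resize(f['color'][190:380,230:480,::-1],None,fx=3,fy=3,interpolation=cv2.INTER_CUBIC))
E
```

```text
50 [ 0.422 -0.19   0.019] [('scene', 57, array([ 0.4268, -0.1847]), 0.75, 'top', np.float64(0.0345)), ('side', 47, array([ 0.425 , -0.1834]), 0.92, 'top', np.float64(0.0355))]
500 [ 0.442 -0.307  0.044] [('scene', 391, array([ 0.456 , -0.2971]), 0.67, 'top', np.float64(0.0665)), ('side', 417, array([ 0.4541, -0.2958]), 0.9, 'top', np.float64(0.0666))]
200 [ 0.541 -0.369  0.032] [('scene', 188, array([ 0.5524, -0.3639]), 0.83, 'top', np.float64(0.051)), ('side', 130, array([ 0.5508, -0.3624]), 0.85, 'top', np.float64(0.0512))]
100 [ 0.625 -0.301  0.026] [('scene', 95, array([ 0.6333, -0.2946]), 0.97, 'top', np.float64(0.0432)), ('side', 0)]
orange [ 0.538 -0.288  0.031] [('scene', 171, array([ 0.5489, -0.2798]), 0.83, 'top', np.float64(0.0507)), ('side', 182, array([ 0.5471, -0.2784]), 0.96, 'top', np.float64(0.0517))]
red [ 0.644 -0.228  0.022] [('scene', 88, array([ 0.6526, -0.2229]), 0.99, 'top', np.float64(0.043)), ('side', 38, array([ 0.651 , -0.2221]), 0.83, 'top', np.float64(0.0432))]
cruc [ 0.417 -0.384  0.008] [('scene', 593, array([ 0.3994, -0.3905]), 5.64, 'top', np.float64
[... 4544 characters left out ...]
   .   16   15   15   17   16   16   16   15    .    .    .    .    .    .    .    .
870    .    .    .    .    .    .   97   98   96   13  178   10    .    .    .    .   15   15   16   15   15   15    .    .    .    .    .    .    .    .
890   66    .    .    .    .    .    .    .   68   67    9    .    .    .    .    .    .    .   15   16   15    .    .    .    .    .    .    .    .    .
910  179  179    .    .    .    .    .   69   70   68   69   68    .    .    .    .    .    .    .   13   10    .    .    .    .    .    .    .    .    .
930    .  179  179  179    .    .   12   69   69   69   69   69   69    .    .    .    .    .    .    .    .    .    .    .    .    .    .    .    .    .
```

View pics/crop.png

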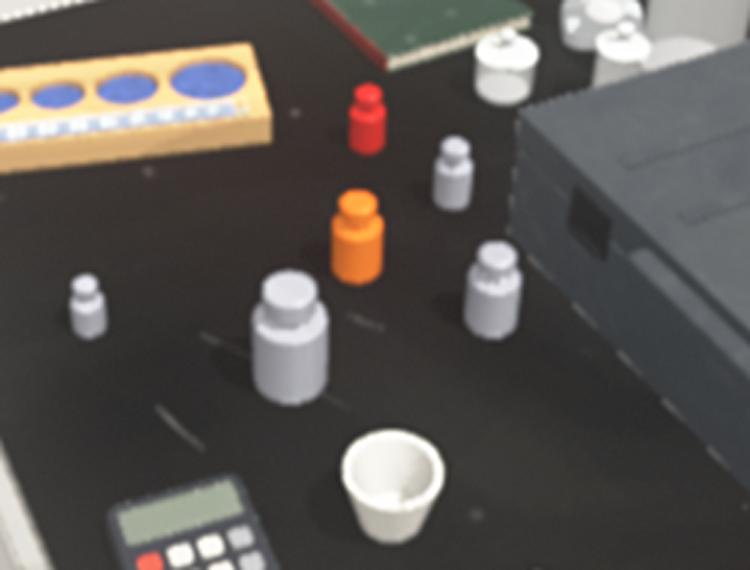

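The crop confirms the four bright steel weights by size, with orange and red as separate pieces. Their crop pixels are 50 (87,310), 500 (290,340), 200 (493,290) and 100 (453,175). I'll start with the 100, since its fingers close along x, clear of the case corner.

move_arm:
  series:
    - {"xyz": [-0.4,0.05,0]}
    - {"xyz": [-0.8,0.1,0]}
    - {"xyz": [-0.8,0.1,0]}
    - {"xyz": [-0.8,0.1,0]}
    - {"xyz": [-0.8,0.1,0]}
    - {"xyz": [-0.8,0.1,0]}
    - {"xyz": [-0.8,0.1,0]}
    - {"xyz": [-0.5,0,0]}
    - {"xyz": [-0.18,0,0.3]}
    - {"xyz": [0,0,0.6]}
    - {"xyz": [0,0,0.6]}
    - {"xyz": [0,0,0]}
  jaw: 0.1

```text
invalid input
```

move_arm:
  series:
    - {"xyz": [-0.4,0.05,0],"twist": 0}
    - {"xyz": [-0.8,0.1,0],"twist": 0}
    - {"xyz": [-0.8,0.1,0],"twist": 0}
    - {"xyz": [-0.8,0.1,0],"twist": 0}
    - {"xyz": [-0.8,0.1,0],"twist": 0}
    - {"xyz": [-0.8,0.1,0],"twist": 0}
    - {"xyz": [-0.8,0.1,0],"twist": 0}
    - {"xyz": [-0.5,0,0],"twist": 0}
    - {"xyz": [-0.18,0,0.3],"twist": 0}
    - {"xyz": [0,0,0.6],"twist": 0}
    - {"xyz": [0,0,0.6],"twist": 0}
    - {"xyz": [0,0,0],"twist": 0}
  jaw: 0.1

```text
clock: 1.65
tcp_pos: [0.631, -0.2923, 0.1431]
tcp_rot: [-0.004, 0.707, 0.708, -0.001]
ft_force: [0.2, 0.4, -0.2]
grip_width: 0.0394
grip_force: 0.0
```

```bash
cat >> h.py <<'E'
def units(target,rot=None):
    from scipy.spatial.transform import Rotation as Ro
    s=ctrl.read_state();q=np.array(s['tcp_rot']);d=np.array(target)-s['tcp_pos']
    R=Ro.from_quat(q[[1,2,3,0]]).as_matrix();y=R[:,1]
    print('tcp',s['tcp_pos'].round(4),'yaw of y',np.degrees(np.arctan2(y[1],y[0])).round(2),'tilt',np.degrees(np.arccos(-R[2,2])).round(2),'units',(R.T@d/.05).round(3),'w',s['grip_width'],s['grip_force'],s['clock'])
E
python3 - <<'E'
from h import *
f=shot('wrist','w1.png');W=pts(f).reshape(-1,3);W=W[np.isfinite(W[:,0])]
k=W[(np.hypot(W[:,0]-.6325,W[:,1]+.2939)<.016)&(W[:,2]<.06)]
t=k[k[:,2]>.037];print(len(t),t.mean(0),t.min(0),t.max(0))
units([.6325,-.2939,.029])
E
```

```text
319 [ 0.63095712 -0.29438831  0.03980945] [ 0.62346983 -0.30307101  0.03704001] [ 0.63812138 -0.28712135  0.04231385]
tcp [ 0.6319 -0.2928  0.1459] yaw of y 0.06 tilt 0.2 units [-0.027  0.02   2.339] w 0.03945088076960104 0.0 1.7
```

View pics/w1.png

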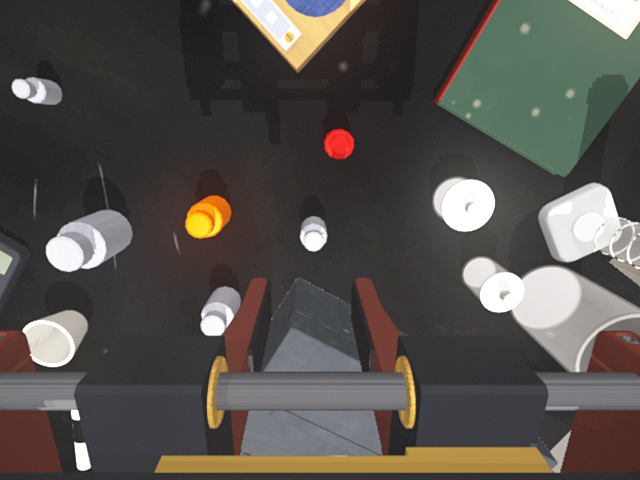

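The wrist view shows the 100 g weight at (313,235), below and just ahead of the half-open fingers, with the case edge clear behind it. I'll descend and grip.

move_arm:
  series:
    - {"xyz": [-0.03,0,0.4],"twist": 0}
    - {"xyz": [0,0,0.5],"twist": 0}
    - {"xyz": [0,0,0.5],"twist": 0}
    - {"xyz": [0,0,0.4],"twist": 0}
    - {"xyz": [0,0,0.3],"twist": 0}
    - {"xyz": [0,0,0.23],"twist": 0}
    - {"xyz": [0,0,0],"twist": 0}
    - {"xyz": [0,0,0],"twist": 0}

```text
clock: 2.7
tcp_pos: [0.633, -0.2958, 0.0321]
tcp_rot: [0.001, 0.707, 0.707, 0.0]
ft_force: [-0.0, 0.2, 0.3]
grip_width: 0.039
grip_force: 0.0
```

move_arm:
  series:
    - {"xyz": [0,0,0],"twist": 0}
    - {"xyz": [0,0,0],"twist": 0}
    - {"xyz": [0,0,0],"twist": 0}
    - {"xyz": [0,0,0],"twist": 0}
    - {"xyz": [0,0,0],"twist": 0}
    - {"xyz": [0,0,0],"twist": 0}
  jaw: 1

```text
clock: 3.45
tcp_pos: [0.6326, -0.2956, 0.0315]
tcp_rot: [0.0, 0.707, 0.707, 0.0]
ft_force: [-0.2, 0.3, 2.4]
grip_width: 0.0144
grip_force: 30.0
```

move_arm:
  series:
    - {"xyz": [0,0,-0.2],"twist": 0}
    - {"xyz": [0,0,-0.4],"twist": 0}
    - {"xyz": [0,0,-0.6],"twist": 0}
    - {"xyz": [0,0,-0.6],"twist": 0}
    - {"xyz": [0,0,-0.3],"twist": -0.4}
    - {"xyz": [0,0,0],"twist": -0.8}
    - {"xyz": [0,0,0],"twist": -1}
    - {"xyz": [0,0,0],"twist": -1}
    - {"xyz": [0,0,0],"twist": -1}
    - {"xyz": [0,0,0],"twist": -1}
    - {"xyz": [0,0,0],"twist": -0.42}
    - {"xyz": [0,0,0],"twist": 0}

```text
clock: 4.95
tcp_pos: [0.6327, -0.2956, 0.1376]
tcp_rot: [0.001, 0.383, 0.924, -0.0]
ft_force: [0.3, -0.6, -1.1]
grip_width: 0.0146
grip_force: 30.0
```

```bash
python3 - <<'E'
from h import *
units([.5639,-.0404,.047])
E
```

```text
tcp [ 0.6327 -0.2956  0.1376] yaw of y 44.93 tilt 0.08 units [4.588 2.628 1.807] w 0.014589239564347763 29.999431871110573 4.95
```

move_arm:
  series:
    - {"xyz": [0.3,0.17,0],"twist": 0}
    - {"xyz": [0.6,0.34,0],"twist": 0}
    - {"xyz": [0.8,0.46,0],"twist": 0}
    - {"xyz": [0.8,0.46,0],"twist": 0}
    - {"xyz": [0.8,0.46,0],"twist": 0}
    - {"xyz": [0.7,0.4,0],"twist": 0}
    - {"xyz": [0.4,0.24,0],"twist": 0}
    - {"xyz": [0.19,0.1,0.2],"twist": 0}
    - {"xyz": [0,0,0.3],"twist": 0}
    - {"xyz": [0,0,0.2],"twist": 0}
    - {"xyz": [0,0,0],"twist": 0}
    - {"xyz": [0,0,0],"twist": 0}

```text
clock: 6.45
tcp_pos: [0.5635, -0.0408, 0.1011]
tcp_rot: [-0.0, 0.383, 0.924, -0.0]
ft_force: [-0.5, -0.6, -1.6]
grip_width: 0.0141
grip_force: 30.0
```

```bash
python3 - <<'E'
from h import *
f=shot('wrist','w2.png');g=shot('scene')
units([.5639,-.0404,.047])
W=pts(f);hsv=cv2.cvtColor(f['color'],cv2.COLOR_RGB2HSV)
m=cv2.inRange(hsv,(105,100,60),(130,255,255))
nn,l,st,c=cv2.connectedComponentsWithStats(m)
for i in range(1,nn):
    if st[i][4]>100: w=W[l==i];print(c[i].round(0),st[i],np.nanmean(w,0).round(4),np.nanmin(w,0).round(4),np.nanmax(w,0).round(4))
cv2.imwrite('pics/s2.png',cv2.resize(g['color'][150:300,180:380,::-1],None,fx=3,fy=3))
E
```

```text
tcp [ 0.5638 -0.0406  0.1017] yaw of y 44.93 tilt 0.05 units [0.002 0.004 1.094] w 0.01448241553472865 29.999847967992537 6.55
[315. 191.] [290 169  43  43 996] [ 0.5376 -0.011   0.0134] [ 0.5226 -0.0252  0.0114] [0.5501 0.0019 0.0165]
[322. 245.] [299 225  35  38 556] [ 0.5689 -0.0353  0.0135] [ 0.5539 -0.0542  0.0118] [ 0.5801 -0.0252  0.0155]
[311. 321.] [297 315  29  10 140] [ 0.605  -0.0832  0.0173] [ 0.5621 -0.0921  0.0117] [ 0.6137 -0.0414  0.1091]
[311. 355.] [ 292  338   38   34 1162] [ 0.6273 -0.1055  0.0163] [ 0.5637 -0.1275  0.0114] [ 0.649  -0.0394  0.1441]
```

View pics/w2.png

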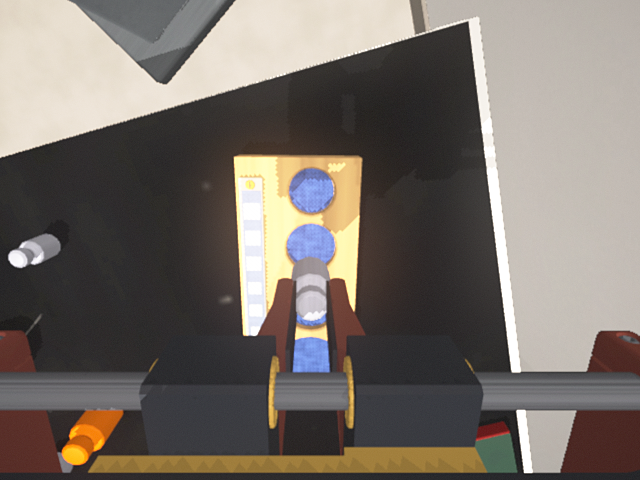

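The weight is held upright at (310,290), over its pocket at (311,245), with the pocket row vertical in the view. I'll lower it.

move_arm:
  series:
    - {"xyz": [0,0,0.3],"twist": 0}
    - {"xyz": [0,0,0.4],"twist": 0}
    - {"xyz": [0,0,0.2],"twist": 0}
    - {"xyz": [0,0,0.1],"twist": 0}
    - {"xyz": [0,0,0.07],"twist": 0}
    - {"xyz": [0,0,0.04],"twist": 0}
    - {"xyz": [0,0,0],"twist": 0}
    - {"xyz": [0,0,0],"twist": 0}

```text
clock: 7.55
tcp_pos: [0.5636, -0.0402, 0.0461]
tcp_rot: [0.0, 0.383, 0.924, 0.0]
ft_force: [-0.6, 1.5, -1.7]
grip_width: 0.0143
grip_force: 30.0
```

move_arm:
  series:
    - {"xyz": [0,0,0.02],"twist": 0}
    - {"xyz": [0,0,0.01],"twist": 0}
    - {"xyz": [0,0,0],"twist": 0}
    - {"xyz": [0,0,0],"twist": 0}

```text
clock: 8.05
tcp_pos: [0.564, -0.0404, 0.0454]
tcp_rot: [0.001, 0.383, 0.924, 0.0]
ft_force: [-0.9, -0.7, 4.3]
grip_width: 0.0146
grip_force: 30.0
```

Contact is felt at +4.3 N. I'll release to a 35 mm opening and lift off.

move_arm:
  series:
    - {"xyz": [0,0,0],"twist": 0}
    - {"xyz": [0,0,0],"twist": 0}
    - {"xyz": [0,0,0],"twist": 0}
    - {"xyz": [0,0,0],"twist": 0}
    - {"xyz": [0,0,-0.2],"twist": 0}
    - {"xyz": [0,0,-0.4],"twist": 0}
    - {"xyz": [0,0,-0.6],"twist": 0}
    - {"xyz": [0,0,-0.6],"twist": 0}
    - {"xyz": [0,0,-0.4],"twist": 0}
    - {"xyz": [0,0,0],"twist": 0}
  jaw: 0.1

```text
clock: 9.3
tcp_pos: [0.5644, -0.0403, 0.1569]
tcp_rot: [0.002, 0.383, 0.924, 0.001]
ft_force: [0.1, 0.1, -0.2]
grip_width: 0.0394
grip_force: 0.0
```

```bash
python3 - <<'E'
from h import *
f=shot('scene');W=pts(f)
q=W.reshape(-1,3);q=q[np.isfinite(q[:,0])]
t=q[(np.hypot(q[:,0]-.564,q[:,1]+.04)<.015)&(q[:,2]>.03)];print(t.mean(0),t[:,2].max())
units([.5516,-.3632,.037])
units([.4259,-.184,.022])
E
```

```text
[ 0.560622   -0.0436514   0.04390316] 0.05629936942000668
tcp [ 0.5637 -0.0402  0.1549] yaw of y 44.96 tilt 0.09 units [-4.396 -4.738  2.359] w 0.03970098816066552 0.0 9.35
tcp [ 0.5637 -0.0402  0.1549] yaw of y 44.96 tilt 0.09 units [-0.083 -3.985  2.654] w 0.03970098816066552 0.0 9.35
```

move_arm:
  series:
    - {"xyz": [0,-0.3,0],"twist": 0}
    - {"xyz": [0,-0.6,0],"twist": 0}
    - {"xyz": [0,-0.8,0],"twist": 0}
    - {"xyz": [-0.04,-0.8,0],"twist": 0}
    - {"xyz": [-0.04,-0.8,0],"twist": 0}
    - {"xyz": [0,-0.48,0],"twist": 0}
    - {"xyz": [0,-0.2,0.3],"twist": 0}
    - {"xyz": [0,0,0.6],"twist": 0}
    - {"xyz": [0,0,0.5],"twist": 0}
    - {"xyz": [0,0,0],"twist": 0}
    - {"xyz": [0,0,0],"twist": 0}

```text
clock: 10.72
tcp_pos: [0.4255, -0.1834, 0.0842]
tcp_rot: [-0.0, 0.383, 0.924, 0.0]
ft_force: [-0.1, -0.1, 0.2]
grip_width: 0.0395
grip_force: 0.0
```

```bash
python3 - <<'E'
from h import *
f=shot('wrist');W=pts(f).reshape(-1,3);W=W[np.isfinite(W[:,0])]
k=W[(np.hypot(W[:,0]-.4259,W[:,1]+.184)<.016)&(W[:,2]<.05)]
t=k[k[:,2]>.028];print(len(t),t.mean(0),(t.min(0)+t.max(0))/2)
units([.4259,-.184,.022])
E
```

```text
316 [ 0.42401617 -0.18460891  0.03158935] [ 0.42432647 -0.18508251  0.03108042]
tcp [ 0.4258 -0.1837  0.0849] yaw of y 44.98 tilt 0.06 units [-0.005 -0.004  1.258] w 0.03971161473906667 0.0 10.775
```

move_arm:
  series:
    - {"xyz": [0,-0.02,0.3],"twist": 0}
    - {"xyz": [0,0,0.4],"twist": 0}
    - {"xyz": [0,0,0.3],"twist": 0}
    - {"xyz": [0,0,0.15],"twist": 0}
    - {"xyz": [0,0,0.1],"twist": 0}
    - {"xyz": [0,0,0],"twist": 0}
    - {"xyz": [0,0,0],"twist": 0}

```text
clock: 11.65
tcp_pos: [0.4251, -0.1845, 0.0222]
tcp_rot: [0.0, 0.383, 0.924, -0.0]
ft_force: [-0.2, -0.6, 0.7]
grip_width: 0.0392
grip_force: 0.0
```

move_arm:
  series:
    - {"xyz": [0,0,0],"twist": 0}
    - {"xyz": [0,0,0],"twist": 0}
    - {"xyz": [0,0,0],"twist": 0}
    - {"xyz": [0,0,0],"twist": 0}
    - {"xyz": [0,0,0],"twist": 0}
    - {"xyz": [0,0,0],"twist": 0}
  jaw: 1

```text
clock: 12.4
tcp_pos: [0.4248, -0.1844, 0.0217]
tcp_rot: [0.0, 0.383, 0.924, -0.0]
ft_force: [-0.7, 0.4, 1.1]
grip_width: 0.0109
grip_force: 30.0
```

move_arm:
  series:
    - {"xyz": [0,0,-0.2],"twist": 0}
    - {"xyz": [0,0,-0.5],"twist": 0}
    - {"xyz": [0,0,-0.6],"twist": 0}
    - {"xyz": [0.07,0.3,-0.4],"twist": 0}
    - {"xyz": [0.15,0.7,0],"twist": 0}
    - {"xyz": [0.17,0.8,0],"twist": 0}
    - {"xyz": [0.17,0.8,0],"twist": 0}
    - {"xyz": [0.15,0.7,0],"twist": 0}
    - {"xyz": [0.1,0.5,0],"twist": 0}
    - {"xyz": [0.06,0.21,0.2],"twist": 0}
    - {"xyz": [0,0,0],"twist": 0}
    - {"xyz": [0,0,0],"twist": 0}

```text
clock: 13.9
tcp_pos: [0.5354, -0.0124, 0.0963]
tcp_rot: [-0.0, 0.383, 0.924, -0.0]
ft_force: [0.7, -0.1, -0.6]
grip_width: 0.0111
grip_force: 30.0
```

```bash
python3 - <<'E'
from h import *
units([.5358,-.012,.0357])
E
```

```text
tcp [ 0.5354 -0.0124  0.0963] yaw of y 44.93 tilt 0.05 units [-1.000e-03  1.300e-02  1.213e+00] w 0.01114199184345569 29.99987019924447 13.9
```

move_arm:
  series:
    - {"xyz": [0,0.01,0.3],"twist": 0}
    - {"xyz": [0,0,0.4],"twist": 0}
    - {"xyz": [0,0,0.3],"twist": 0}
    - {"xyz": [0,0,0.13],"twist": 0}
    - {"xyz": [0,0,0.06],"twist": 0}
    - {"xyz": [0,0,0.03],"twist": 0}
    - {"xyz": [0,0,0],"twist": 0}
    - {"xyz": [0,0,0],"twist": 0}

```text
clock: 14.9
tcp_pos: [0.5365, -0.0115, 0.0362]
tcp_rot: [0.0, 0.383, 0.924, 0.0]
ft_force: [0.1, -0.1, 0.4]
grip_width: 0.0112
grip_force: 30.0
```

move_arm:
  series:
    - {"xyz": [0,0,0.02],"twist": 0}
    - {"xyz": [0,0,0],"twist": 0}
    - {"xyz": [0,0,0],"twist": 0}

```text
clock: 15.28
tcp_pos: [0.5367, -0.0116, 0.0357]
tcp_rot: [0.001, 0.383, 0.924, 0.0]
ft_force: [-0.7, -0.5, 5.1]
grip_width: 0.0114
grip_force: 30.0
```

move_arm:
  series:
    - {"xyz": [0,0,0],"twist": 0}
    - {"xyz": [0,0,0],"twist": 0}
    - {"xyz": [0,0,0],"twist": 0}
    - {"xyz": [0,0,0],"twist": 0}
    - {"xyz": [0,0,-0.2],"twist": 0}
    - {"xyz": [0,0,-0.4],"twist": 0}
    - {"xyz": [0,0,-0.6],"twist": 0}
    - {"xyz": [0,0,-0.6],"twist": 0}
    - {"xyz": [0,0,-0.6],"twist": 0}
    - {"xyz": [0,0,0],"twist": 0}
  jaw: 0.1

```text
clock: 16.52
tcp_pos: [0.5379, -0.0116, 0.1592]
tcp_rot: [0.004, 0.383, 0.924, 0.001]
ft_force: [0.2, 0.0, -0.7]
grip_width: 0.0398
grip_force: 0.0
```

```bash
python3 - <<'E'
from h import *
f=shot('scene');W=pts(f)
q=W.reshape(-1,3);q=q[np.isfinite(q[:,0])]
t=q[(np.hypot(q[:,0]-.536,q[:,1]+.012)<.013)&(q[:,2]>.03)];print(t.mean(0),t[:,2].max())
units([.5516,-.3632,.037])
E
```

```text
[ 0.53572426 -0.01474543  0.03910213] 0.04817086459135472
tcp [ 0.537  -0.0116  0.1566] yaw of y 44.96 tilt 0.22 units [-5.175 -4.768  2.396] w 0.039398071169193936 0.0 16.575
```

move_arm:
  series:
    - {"xyz": [-0.3,-0.28,0],"twist": 0}
    - {"xyz": [-0.6,-0.55,0],"twist": 0}
    - {"xyz": [-0.75,-0.7,0],"twist": 0}
    - {"xyz": [-0.75,-0.7,0],"twist": 0}
    - {"xyz": [-0.75,-0.7,0],"twist": 0}
    - {"xyz": [-0.75,-0.7,0],"twist": 0}
    - {"xyz": [-0.7,-0.6,0],"twist": 0}
    - {"xyz": [-0.4,-0.4,0],"twist": 0}
    - {"xyz": [-0.17,-0.14,0.3],"twist": 0}
    - {"xyz": [0,0,0.6],"twist": 0}
    - {"xyz": [0,0,0.2],"twist": 0}
    - {"xyz": [0,0,0],"twist": 0}

```text
clock: 18.08
tcp_pos: [0.5496, -0.3617, 0.0979]
tcp_rot: [-0.002, 0.383, 0.924, 0.0]
ft_force: [-0.4, 1.0, 0.8]
grip_width: 0.0397
grip_force: 0.0
```

```bash
python3 - <<'E'
from h import *
f=shot('wrist','w3.png');W=pts(f).reshape(-1,3);W=W[np.isfinite(W[:,0])]
k=W[(np.hypot(W[:,0]-.5516,W[:,1]+.3632)<.018)&(W[:,2]<.06)]
t=k[k[:,2]>.045];print(len(t),t.mean(0),(t.min(0)+t.max(0))/2)
units([.5516,-.3632,.035])
E
```

```text
728 [ 0.54966311 -0.36377004  0.04791346] [ 0.55013865 -0.36403021  0.0476216 ]
tcp [ 0.5502 -0.3622  0.0995] yaw of y 45.01 tilt 0.04 units [-0.036  0.006  1.29 ] w 0.03952066127893689 0.0 18.125
```

View pics/w3.png

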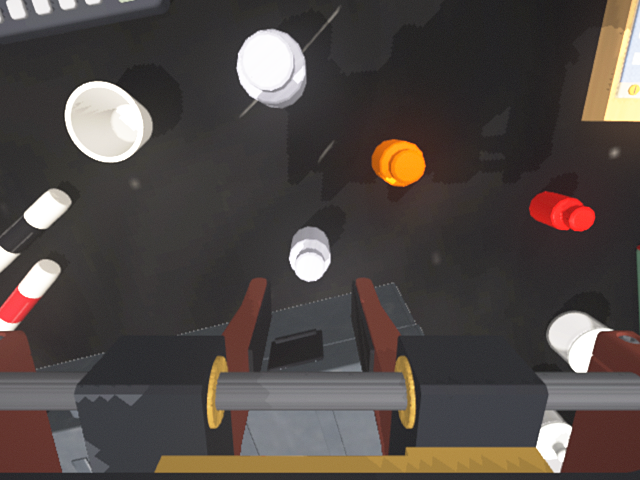

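The weight is at (310,255), directly ahead of the fingers, and the case edge is behind and parallel. I'll descend and grip.

move_arm:
  series:
    - {"xyz": [-0.03,0,0.3],"twist": 0}
    - {"xyz": [0,0,0.4],"twist": 0}
    - {"xyz": [0,0,0.3],"twist": 0}
    - {"xyz": [0,0,0.17],"twist": 0}
    - {"xyz": [0,0,0.12],"twist": 0}
    - {"xyz": [0,0,0],"twist": 0}
    - {"xyz": [0,0,0],"twist": 0}

```text
clock: 19.0
tcp_pos: [0.5515, -0.3643, 0.0359]
tcp_rot: [0.001, 0.383, 0.924, -0.0]
ft_force: [0.9, -0.5, -0.3]
grip_width: 0.0398
grip_force: 0.0
```

move_arm:
  series:
    - {"xyz": [0,0,0],"twist": 0}
    - {"xyz": [0,0,0],"twist": 0}
    - {"xyz": [0,0,0],"twist": 0}
    - {"xyz": [0,0,0],"twist": 0}
    - {"xyz": [0,0,0],"twist": 0}
    - {"xyz": [0,0,0],"twist": 0}
  jaw: 1

```text
clock: 19.75
tcp_pos: [0.5512, -0.3642, 0.0355]
tcp_rot: [0.0, 0.383, 0.924, -0.0]
ft_force: [-0.8, -0.8, 2.9]
grip_width: 0.0186
grip_force: 30.0
```

move_arm:
  series:
    - {"xyz": [0,0,-0.2],"twist": 0}
    - {"xyz": [0,0,-0.5],"twist": 0}
    - {"xyz": [0,0,-0.7],"twist": 0}
    - {"xyz": [0,0,-0.5],"twist": 0}
    - {"xyz": [0.3,0.4,0],"twist": 0}
    - {"xyz": [0.55,0.75,0],"twist": 0}
    - {"xyz": [0.6,0.8,0],"twist": 0}
    - {"xyz": [0.6,0.8,0],"twist": 0}
    - {"xyz": [0.6,0.8,0],"twist": 0}
    - {"xyz": [0.45,0.65,0],"twist": 0}
    - {"xyz": [0.4,0.54,0],"twist": 0}
    - {"xyz": [0,0,0],"twist": 0}

```text
clock: 21.25
tcp_pos: [0.5945, -0.069, 0.1285]
tcp_rot: [-0.001, 0.381, 0.925, 0.0]
ft_force: [-0.2, -0.4, -1.9]
grip_width: 0.0186
grip_force: 30.0
```

```bash
python3 - <<'E'
from h import *
units([.595,-.0727,.0495])
E
```

```text
tcp [ 0.5945 -0.069   0.1285] yaw of y 45.21 tilt 0.17 units [-0.065 -0.044  1.58 ] w 0.018614710831440173 29.99977497383952 21.25
```

move_arm:
  series:
    - {"xyz": [0,0,0.3],"twist": 0}
    - {"xyz": [0,0,0.4],"twist": 0}
    - {"xyz": [0,0,0],"twist": 0}
    - {"xyz": [0,0,0],"twist": 0}

```text
clock: 21.75
tcp_pos: [0.5949, -0.0733, 0.0947]
tcp_rot: [-0.0, 0.383, 0.924, -0.0]
ft_force: [-0.7, 0.6, -1.1]
grip_width: 0.0188
grip_force: 30.0
```

```bash
python3 - <<'E'
from h import *
units([.595,-.0727,.0495])
E
```

```text
tcp [ 0.5949 -0.0733  0.0947] yaw of y 44.9 tilt 0.04 units [0.007 0.01  0.904] w 0.01876490077147952 29.999598779249936 21.75
```

move_arm:
  series:
    - {"xyz": [0,0.01,0.3],"twist": 0}
    - {"xyz": [0,0,0.3],"twist": 0}
    - {"xyz": [0,0,0.16],"twist": 0}
    - {"xyz": [0,0,0.07],"twist": 0}
    - {"xyz": [0,0,0.05],"twist": 0}
    - {"xyz": [0,0,0.02],"twist": 0}
    - {"xyz": [0,0,0.02],"twist": 0}
    - {"xyz": [0,0,0],"twist": 0}
    - {"xyz": [0,0,0],"twist": 0}

```text
clock: 22.88
tcp_pos: [0.5957, -0.0724, 0.0495]
tcp_rot: [0.0, 0.383, 0.924, 0.0]
ft_force: [-0.1, 0.2, -0.9]
grip_width: 0.0188
grip_force: 30.0
```

move_arm:
  series:
    - {"xyz": [0,0,0.02],"twist": 0}
    - {"xyz": [0,0,0],"twist": 0}
    - {"xyz": [0,0,0],"twist": 0}

```text
clock: 23.25
tcp_pos: [0.596, -0.0725, 0.0494]
tcp_rot: [0.001, 0.383, 0.924, 0.0]
ft_force: [-2.1, -0.1, 5.8]
grip_width: 0.0186
grip_force: 30.0
```

move_arm:
  series:
    - {"xyz": [0,0,0],"twist": 0}
    - {"xyz": [0,0,0],"twist": 0}
    - {"xyz": [0,0,0],"twist": 0}
    - {"xyz": [0,0,0],"twist": 0}
    - {"xyz": [0,0,-0.2],"twist": 0}
    - {"xyz": [0,0,-0.4],"twist": 0}
    - {"xyz": [0,0,-0.6],"twist": 0}
    - {"xyz": [0,0,-0.6],"twist": 0}
    - {"xyz": [0,0,-0.5],"twist": 0}
    - {"xyz": [0,0,0],"twist": 0}
    - {"xyz": [0,0,0],"twist": 0}
  jaw: 0.1

```text
clock: 24.62
tcp_pos: [0.5954, -0.0723, 0.1628]
tcp_rot: [-0.0, 0.383, 0.924, -0.0]
ft_force: [-0.1, -0.0, -1.2]
grip_width: 0.0394
grip_force: 0.0
```

```bash
python3 - <<'E'
from h import *
f=shot('scene');W=pts(f)
q=W.reshape(-1,3);q=q[np.isfinite(q[:,0])]
t=q[(np.hypot(q[:,0]-.595,q[:,1]+.0727)<.02)&(q[:,2]>.03)];print(t.mean(0),t[:,2].max())
units([.455,-.2965,.046])
E
```

```text
[ 0.59144749 -0.07738616  0.0506025 ] 0.3424667522995224
tcp [ 0.5951 -0.0723  0.162 ] yaw of y 44.96 tilt 0.1 units [-1.196 -5.149  2.323] w 0.03918600905658668 0.0 24.675
```

move_arm:
  series:
    - {"xyz": [-0.07,-0.3,0],"twist": 0}
    - {"xyz": [-0.13,-0.6,0],"twist": 0}
    - {"xyz": [-0.19,-0.8,0],"twist": 0}
    - {"xyz": [-0.19,-0.8,0],"twist": 0}
    - {"xyz": [-0.19,-0.8,0],"twist": 0}
    - {"xyz": [-0.19,-0.8,0],"twist": 0}
    - {"xyz": [-0.14,-0.6,0],"twist": 0}
    - {"xyz": [-0.1,-0.45,0.2],"twist": 0}
    - {"xyz": [0,0,0.5],"twist": 0}
    - {"xyz": [0,0,0.3],"twist": 0}
    - {"xyz": [0,0,0],"twist": 0}
    - {"xyz": [0,0,0],"twist": 0}
  jaw: -0.25

```text
clock: 26.18
tcp_pos: [0.456, -0.2968, 0.1138]
tcp_rot: [0.0, 0.383, 0.924, -0.0]
ft_force: [0.0, 1.2, 0.4]
grip_width: 0.0548
grip_force: 0.0
```

```bash
python3 - <<'E'
from h import *
f=shot('wrist');W=pts(f).reshape(-1,3);W=W[np.isfinite(W[:,0])]
k=W[(np.hypot(W[:,0]-.455,W[:,1]+.2965)<.022)&(W[:,2]<.075)]
t=k[k[:,2]>.06];print(len(t),t.mean(0),(t.min(0)+t.max(0))/2)
units([.455,-.2965,.0462])
E
```

```text
1330 [ 0.45312365 -0.29710871  0.06295773] [ 0.45361075 -0.29759688  0.06274247]
tcp [ 0.4562 -0.2969  0.1142] yaw of y 44.99 tilt 0.08 units [ 0.024 -0.012  1.359] w 0.054862785475219576 0.0 26.225
```

move_arm:
  series:
    - {"xyz": [0.02,-0.02,0.3],"twist": 0}
    - {"xyz": [0,0,0.4],"twist": 0}
    - {"xyz": [0,0,0.3],"twist": 0}
    - {"xyz": [0,0,0.21],"twist": 0}
    - {"xyz": [0,0,0.14],"twist": 0}
    - {"xyz": [0,0,0],"twist": 0}
    - {"xyz": [0,0,0],"twist": 0}

```text
clock: 27.1
tcp_pos: [0.4546, -0.297, 0.0463]
tcp_rot: [0.001, 0.383, 0.924, -0.0]
ft_force: [-1.0, -0.2, -0.8]
grip_width: 0.0544
grip_force: 0.0
```

move_arm:
  series:
    - {"xyz": [0,0,0],"twist": 0}
    - {"xyz": [0,0,0],"twist": 0}
    - {"xyz": [0,0,0],"twist": 0}
    - {"xyz": [0,0,0],"twist": 0}
    - {"xyz": [0,0,0],"twist": 0}
    - {"xyz": [0,0,0],"twist": 0}
  jaw: 1

```text
clock: 27.85
tcp_pos: [0.4543, -0.297, 0.0458]
tcp_rot: [0.0, 0.383, 0.924, -0.0]
ft_force: [-1.4, -0.6, 0.9]
grip_width: 0.0256
grip_force: 30.0
```

move_arm:
  series:
    - {"xyz": [0,0,-0.2],"twist": 0}
    - {"xyz": [0,0,-0.5],"twist": 0}
    - {"xyz": [0,0,-0.7],"twist": 0}
    - {"xyz": [0,0.2,-0.6],"twist": 0}
    - {"xyz": [0.02,0.5,0],"twist": 0}
    - {"xyz": [0.02,0.8,0],"twist": 0}
    - {"xyz": [0.02,0.9,0],"twist": 0}
    - {"xyz": [0.02,0.9,0],"twist": 0}
    - {"xyz": [0.02,0.8,0],"twist": 0}
    - {"xyz": [0.02,0.65,0],"twist": 0}
    - {"xyz": [0.01,0.4,0],"twist": 0}
    - {"xyz": [0,0,0],"twist": 0}

```text
clock: 29.35
tcp_pos: [0.6321, -0.1093, 0.1448]
tcp_rot: [-0.001, 0.382, 0.924, -0.0]
ft_force: [-1.0, -0.1, -4.9]
grip_width: 0.0256
grip_force: 30.0
```

move_arm:
  series:
    - {"xyz": [0,0,0.2],"twist": 0}
    - {"xyz": [0,0,0.2],"twist": 0}
    - {"xyz": [0,0,0.2],"twist": 0}
    - {"xyz": [0,0,0],"twist": 0}
    - {"xyz": [0,0,0],"twist": 0}

```text
clock: 29.98
tcp_pos: [0.6319, -0.1104, 0.1158]
tcp_rot: [0.0, 0.383, 0.924, 0.0]
ft_force: [0.3, 0.2, -4.0]
grip_width: 0.0254
grip_force: 30.0
```

```bash
python3 - <<'E'
from h import *
units([.632,-.1103,.0598])
g=shot('scene');cv2.imwrite('pics/s4.png',cv2.resize(g['color'][120:320,180:430,::-1],None,fx=3,fy=3))
E
```

```text
tcp [ 0.6319 -0.1104  0.1158] yaw of y 44.95 tilt 0.01 units [1.000e-03 3.000e-03 1.121e+00] w 0.02543883648485786 29.99900505750702 29.975
```

View pics/s4.png

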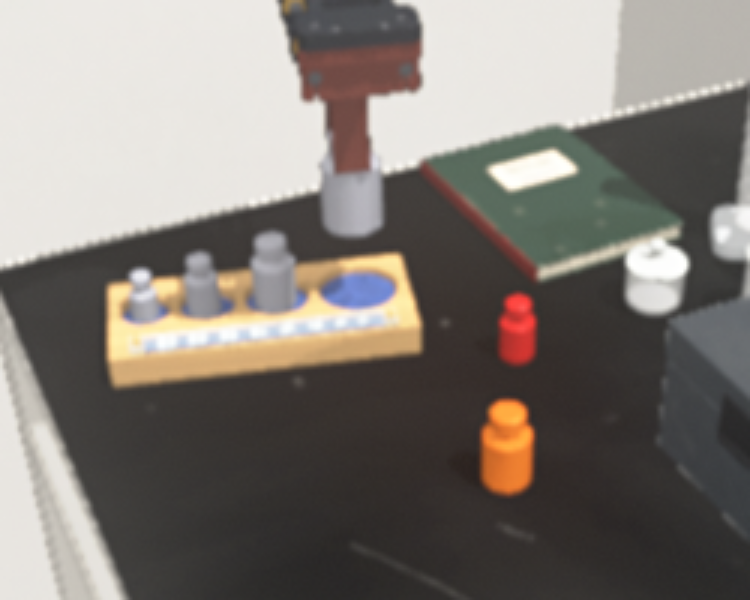

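The three smaller weights stand upright in their pockets at (143,300), (203,290) and (273,275). The 500 hangs upright at (352,200), above its pocket at (360,290).

move_arm:
  series:
    - {"xyz": [0,0,0.3],"twist": 0}
    - {"xyz": [0,0,0.4],"twist": 0}
    - {"xyz": [0,0,0.2],"twist": 0}
    - {"xyz": [0,0,0.1],"twist": 0}
    - {"xyz": [0,0,0.06],"twist": 0}
    - {"xyz": [0,0,0.04],"twist": 0}
    - {"xyz": [0,0,0.02],"twist": 0}
    - {"xyz": [0,0,0],"twist": 0}
    - {"xyz": [0,0,0],"twist": 0}

```text
clock: 31.15
tcp_pos: [0.6321, -0.1103, 0.0599]
tcp_rot: [0.0, 0.383, 0.924, 0.0]
ft_force: [-0.2, 0.1, -5.0]
grip_width: 0.0258
grip_force: 30.0
```

move_arm:
  series:
    - {"xyz": [0,0,0.02],"twist": 0}
    - {"xyz": [0,0,0.01],"twist": 0}
    - {"xyz": [0,0,0],"twist": 0}
    - {"xyz": [0,0,0],"twist": 0}

```text
clock: 31.65
tcp_pos: [0.6324, -0.1105, 0.0598]
tcp_rot: [0.001, 0.383, 0.924, 0.0]
ft_force: [-3.2, 0.4, 6.2]
grip_width: 0.0256
grip_force: 30.0
```

move_arm:
  series:
    - {"xyz": [0,0,0],"twist": 0}
    - {"xyz": [0,0,0],"twist": 0}
    - {"xyz": [0,0,0],"twist": 0}
    - {"xyz": [0,0,0],"twist": 0}
    - {"xyz": [0,0,-0.2],"twist": 0}
    - {"xyz": [0,0,-0.4],"twist": 0}
    - {"xyz": [0,0,-0.6],"twist": 0}
    - {"xyz": [0,0,-0.6],"twist": 0}
    - {"xyz": [0,0,-0.6],"twist": 0}
    - {"xyz": [0,0,-0.4],"twist": 0}
    - {"xyz": [0,0,0],"twist": 0}
    - {"xyz": [0,0,0],"twist": 0}
  jaw: -0.25

```text
clock: 33.15
tcp_pos: [0.6316, -0.1102, 0.1969]
tcp_rot: [-0.001, 0.383, 0.924, -0.0]
ft_force: [0.8, 0.6, 0.3]
grip_width: 0.0553
grip_force: 0.0
```

```bash
python3 - <<'E'
from h import *
g=shot('scene');W=pts(g);q=W.reshape(-1,3);q=q[np.isfinite(q[:,0])]
from scipy.optimize import least_squares
for n,c,r,hb in(('50',(.5358,-.012),.009,.02),('100',(.5639,-.0404),.011,.027),('200',(.595,-.0727),.014,.033),('500',(.632,-.1103),.019,.044)):
    c=np.array(c);a=q[(np.hypot(*(q[:,:2]-c).T)<r+.006)&(q[:,2]<.12)]
    b=a[(a[:,2]>.026)&(a[:,2]<.012+hb)];s=least_squares(lambda p:np.hypot(*(b[:,:2]-p).T)-r,c,loss='soft_l1',f_scale=.001)
    print(n,len(b),((s.x-c)*1e3).round(1),a[:,2].max())
cv2.imwrite('pics/s5.png',cv2.resize(g['color'][120:320,180:430,::-1],None,fx=3,fy=3))
E
```

```text
50 26 [3.2 0. ] 0.04811680632466532
100 65 [0.8 0.8] 0.056868468372382984
200 119 [2.2 0.6] 0.06573401518544728
500 251 [ 2.1 -0.4] 0.08017748993439044
```

View pics/s5.png

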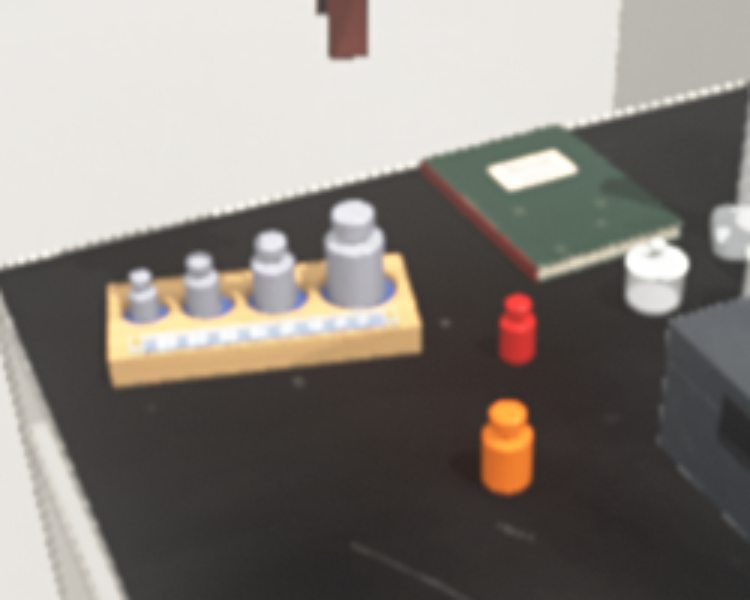

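All four weights stand upright and fully down in their own pockets, in a row from (143,300) to (355,260). The gripper is clear, so I'm handing in.

```bash
python3 -c "
from rig import ctrl
print(ctrl.hand_in())"
```

```text
the job is handed in; nothing more can be done
None
```

I put all four weights back, upright and fully down, each in the pocket of its own size, and handed the job in at about 33 s on the robot's clock; the hand-in returned no verdict.

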